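# Fit the keyed gear onto the desk drive

## Task

Fit the loose steel gear onto the upright shaft of the desk's drive unit: slide it over the shaft toothed flange down, turn it until its keyway drops over the key, and seat it fully home on the drive unit, upright, then let go. Feel for the key with light pressure rather than forcing the gear down or dropping it, and leave the mug, jar and screwdriver alone.

Things in the scene. Friction and masses are not known exactly. Their poses are not given: they have to be found in the camera images.
- gear_mid (a point): Loose steel gear, about 0.3 kg, standing flange down on the desk: toothed flange 67 mm across, 10 mm thick; above it a barrel 44 mm across with two parallel flats, 36 mm apart, facing the gear's own +y and -y, good to grip. Total height 45 mm. This point is on its axis, half-way up (22.5 mm above its underside); z is its axis, up. See gear_top for bore and keyway.
- gear_top (a point): Centre of the gear's top face, 22.5 mm above gear_mid, same axes. A 22 mm bore goes right through the gear, with a keyway 8 mm wide, also right through, cut on the gear's own +x side out to 16.5 mm from the axis.
- shaft_tip (a point): Centre of the tip of the drive unit's upright steel shaft, 116 mm above the desk; z up along the shaft. The shaft is 20 mm thick, its top 8 mm tapered to 12 mm, and stands 50 mm above the seat. Its upper 30 mm are plain; below them is the key (see seat). x and y are those of the housing (x towards the motor), NOT of the key. The shaft is self-locked: it does not turn with the gear.
- seat (a point): Centre of the seat, a round boss 52 mm across around the shaft's foot, 66 mm above the desk; axes as shaft_tip. A key 6 mm wide, its face 15 mm from the axis, stands 20 mm tall from the seat along the shaft. It points up to 0.75 rad (43 degrees) to either side of x here. A gear whose keyway misses it rests with its underside 20 mm above the seat; fully home, on the seat.
- gearbox: The drive unit, fixed to the desk: grey housing 84 x 84 mm, 60 mm high, on a base plate 100 x 100 mm, with a dark motor 42 mm thick reaching 87 mm out from the shaft axis towards its own +x, its axis 34 mm above the desk. Origin at desk height under the shaft's axis.
- mug_rim (a point): Bystander: white mug, 80 mm across, 95 mm tall; this point is the centre of its mouth.
- screw_jar_mid (a point): Bystander: closed glass jar, 64 mm across, 75 mm tall; this point is on its axis, half-way up.
- screwdriver_grip (a point): Bystander: screwdriver, 190 mm long, lying flat along its own x; this point is the middle of its handle.

How it is judged:
By the outcome, as a careful person would: the job done as asked, in the order asked, and still so for the second after the job is handed in, with the robot touching nothing.
It also fails if it takes over 64 s, if anything falls off the work surface, if the arm or the gripper's body presses on something with over 40 N, if the wrist force passes 120 N, or if a joint passes its speed limit or range.

## Robot

A 6-joint arm with a two-finger parallel gripper is mounted at the origin on the work surface. World frame = base frame: x ahead of the robot, y to its left, z up, the work surface at z = 0. Lengths are in mm, angles in rad, forces in N, time in s.
With the tool pointing down it reaches from about 275 to 1000 mm from the base axis. Payload 8.4 kg.
Tool frame: the origin (TCP) lies between the finger pads; the fingertips stand r.nose_length ahead of it and the grasp point (between the pads) lies 8 mm behind it (r.nose_length is the distance from the TCP to the fingertips, in mm); y points along the fingers, x is the direction in which the jaws open and shut, and the axes are right-handed (so a half turn about y gives the same grasp; the last joint's range is limited). The gripper opens to 85 mm and grips with 20 to 120 N. Pads are 22 mm wide; open, the fingers measure 114 mm over their backs; the gripper's body (76 mm by 85 mm) begins 54 mm behind the grasp point. The pads swing forward as they close: fully open they stand 13 mm farther back than shut.
Start: joints at [-1.23, 0.353, 1.633, -0, 1.155, -0.002], TCP at [210.077, -588.639, 214.481] pointing down, gripper open.
Joint ranges: [-2.63, 2.63], [-0.92, 2.1], [0.06, 2.66], [-1.3, 4.44], [0, 2.69], [-3.02, 3.02]. Speed limits (rad/s): [2.22, 2.22, 2.79, 3.14, 3.14, 3.14].

## Interface

Orientations are given as [roll, pitch, yaw] about the fixed x, y, z axes, in that order (R = Rz(yaw) Ry(pitch) Rx(roll)).
In Python, from rig import r, cams, order gives the robot as it stands. The module is installed in compiled form; this text tells all that it offers.
- The arm moves only by the shell command python3 -m crank 'ROWS' [FORCE]. ROWS is JSON, a list of rows, each a list of 7 numbers: the turn, a rotation vector about the tool's x, y, z in degrees, then the shift along the tool's x, y, z in cm, then the opening, from -1 (shut) to 1 (fully open). A call has exactly 10 rows; each row shifts and turns the pose as measured when the row begins, along the tool's axes as they then stand; what a row does not reach is not made up. A row lasts 1/12 s, in which the tool goes at most 41.7 mm and 7.16 degrees, less where a joint would pass 70% of its speed; a pose out of reach is approached as far as the arm can. A call with a gripper value outside its range is refused whole. The fingers move at their own pace and stop on an object; FORCE is the grip in N (left out, the last holds). Time passes only in rows, so rows that do not move let the fingers close, or fill a call up. It gives the time, the measured TCP pose, the force and the opening at its end, in the units of the state.
- r.sense(): the state, without advancing time (a new reading comes with each control period).
- cams.grab_frame(name): name is "side" or "top"; returns the picture (384x512x3 uint8, blue, green, red); there is no depth.
- cams.camera_info(name): a dict with "intrinsics" (3x3 intrinsics, pixels), "k1" (the pictures are not rectified: a ray, as slopes to the right and down, at radius r is drawn at 1 + k1 r^2 times it, then the intrinsics apply), "view" (4x4, takes a point from world to camera coordinates). Camera axes: x right, y up, looking along -z (the intrinsics and any distortion apply to the point x, -y, -z); pixel columns grow to the right and rows downward; lengths in mm; the calibration is good to about 2 mm. A picture is of the moment at which its call begins. camera_info takes no time and is no camera call.
- order.sign_off(): hands the job in, once; it reports no verdict.
The state is a dict: "clock": time; "qpos": joint angles; "qvel": joint speeds; "joint_efforts": joint torques, N m; "eef_pos": TCP position; "tcp_rot": TCP orientation; "contact_force": force on the tool from outside, world axes, zero at the start; "wrist_torque": the same for the moment, N m; "opening": opening from 0.0 (shut) to 1.0 (fully open).
Only numpy, scipy, OpenCV 4.12 (cv2) and the standard library are available. Lean on these libraries where they do the work, as an engineer would, in place of code of your own. Each camera call takes 0.05 s, during which the arm holds its last target.

## Working session

There is one attempt and no reset: what is moved stays moved. The work goes in short steps, Python scripts to look and compute and a shell command to move; the robot and the scene stay as the last step left them, time stands still between calls to the robot, and variables do not carry over. Pictures are saved under pics/ and viewed, and the job is handed in when it is done.

```bash
mkdir -p pics; cat > h.py <<'E'
import numpy as np, cv2
from rig import r, cams, order
from scipy.spatial.transform import Rotation as R
def info(n):
    c=cams.camera_info(n); return np.array(c["intrinsics"]),float(c["k1"]),np.array(c["view"])
def proj(n,p):
    K,k,V=info(n); p=np.atleast_2d(p).astype(float); q=p@V[:3,:3].T+V[:3,3]
    s=np.stack([q[:,0]/-q[:,2],-q[:,1]/-q[:,2]],1); rr=(s**2).sum(1,keepdims=True); s=s*(1+k*rr)
    return s@K[:2,:2].T+K[:2,2]
def ray(n,uv):
    K,k,V=info(n); d=(np.array(uv,float)-K[:2,2])@np.linalg.inv(K[:2,:2]).T
    s=d.copy()
    for _ in range(30): s=d/(1+k*(s**2).sum())
    v=np.array([s[0],-s[1],-1.]); Rm=V[:3,:3]; return -Rm.T@V[:3,3], Rm.T@v
def atz(n,uv,z):
    o,d=ray(n,uv); return o+d*(z-o[2])/d[2]
def crop(img,u0,v0,u1,v1,s,fn):
    cv2.imwrite(fn,cv2.resize(img[v0:v1,u0:u1],None,fx=s,fy=s,interpolation=cv2.INTER_CUBIC))
E
python3 - <<'E'
from h import *
print(r.nose_length, r.sense())
for n in("side","top"):
    im=cams.grab_frame(n); cv2.imwrite(f"pics/{n}0.png",im); print(n,cams.camera_info(n))
E
```

```text
11.0 {'clock': 0.0, 'qpos': array([-1.23040366e+00,  3.53699806e-01,  1.63417606e+00,  5.35762846e-06,
        1.15519352e+00, -2.40007967e-03]), 'qvel': array([ 6.12258013e-04,  6.82579447e-04, -6.43411362e-04,  6.92346272e-04,
        1.89343733e-03,  8.20492104e-05]), 'joint_efforts': array([-1.81647782e-03, -6.05249548e+01, -3.42062938e+01, -1.28890847e-04,
        9.38151759e-03,  9.11504139e-05]), 'eef_pos': array([ 209.89981819, -588.1398868 ,  213.7115041 ]), 'tcp_rot': array([-1.57078788e+00,  1.47671531e-03, -1.22800574e+00]), 'contact_force': array([-0.35320558,  0.0893178 , -0.01392024]), 'wrist_torque': array([-0.04929407, -0.00036687, -0.02119473]), 'opening': 1.0002181365702907}
side {'intrinsics': array([[487.60052861,   0.        , 243.51991389],
       [  0.        , 487.60052861, 201.34108463],
       [  0.        ,   0.        ,   1.        ]]), 'k1': -0.10200076204672083, 'view': array([[-7.76659512e-01, -6.29901722e-01,  4.88085781e-03,
         4.87293819e+02],
       [ 3.70804720e-01, -4.50905618e-01,  8.11903925e-01,
        -2.89188294e+02],
       [-5.09218874e-01,  6.32382751e-01,  5.83770669e-01,
        -6.99085310e+02],
       [ 0.00000000e+00,  0.00000000e+00,  0.00000000e+00,
         1.00000000e+00]])}
top {'intrinsics': array([[364.63771055,   0.        , 254.8754172 ],
       [  0.        , 364.63771055, 187.77985513],
       [  0.        ,   0.        ,   1.        ]]), 'k1': -0.08035054980992218, 'view': array([[ 9.01622377e-02, -9.95926023e-01,  1.45881829e-03,
        -3.97957328e+01],
       [ 9.69171185e-01,  8.80771527e-02,  2.30107863e-01,
        -6.15366174e+02],
       [-2.29298898e-01, -1.93331952e-02,  9.73164037e-01,
        -6.32292852e+02],
       [ 0.00000000e+00,  0.00000000e+00,  0.00000000e+00,
         1.00000000e+00]])}
```

View pics/side0.png

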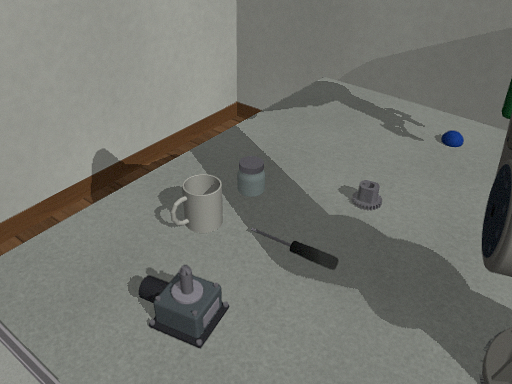

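View pics/top0.png

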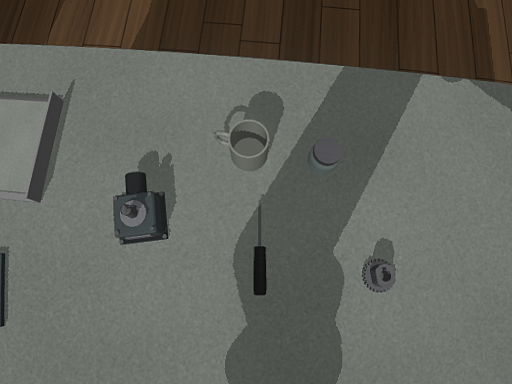

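The side view shows the drive unit at about (187,300), the gear at (368,193), the mug at (203,203), the jar at (251,177) and the screwdriver at (315,254). In the top view the gear is at (379,275) and the shaft at about (132,210). Next I'll enlarge crops of each.

```bash
python3 - <<'E'
from h import *
s=cv2.imread("pics/side0.png"); t=cv2.imread("pics/top0.png")
def cr(i,u,v,w,h,S): return cv2.resize(i[v:v+h,u:u+w],None,fx=S,fy=S,interpolation=cv2.INTER_CUBIC)
a=np.hstack([cr(t,355,250,50,50,8),cr(s,343,168,50,50,8)])
cv2.imwrite("pics/gear0.png",np.clip(a*1.6,0,255).astype(np.uint8))
a=np.hstack([cr(t,105,165,70,80,5),cr(s,140,255,90,80,5)])
cv2.imwrite("pics/box0.png",np.clip(a*1.6,0,255).astype(np.uint8))
E
```

```text
(no output)
```

View pics/gear0.png

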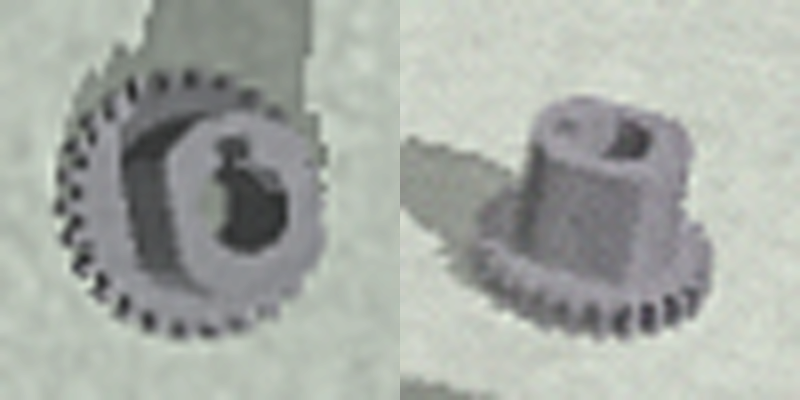

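View pics/box0.png

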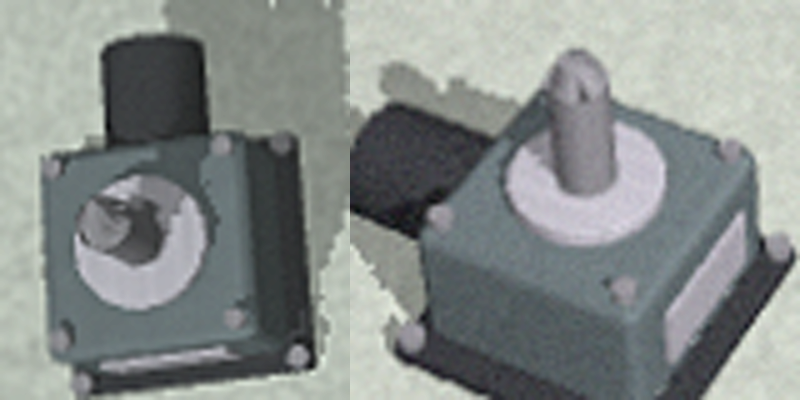

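```bash
cat >> h.py <<'E'
def tri(uvt,uvs):
    A=[];b=[]
    for n,uv in(("top",uvt),("side",uvs)):
        o,d=ray(n,uv); d/=np.linalg.norm(d); P=np.eye(3)-np.outer(d,d); A.append(P); b.append(P@o)
    return np.linalg.lstsq(np.vstack(A),np.hstack(b),rcond=None)[0]
def circ(c,rad,z,a0=0,a1=2*np.pi):
    a=np.linspace(a0,a1,60); return np.c_[c[0]+rad*np.cos(a),c[1]+rad*np.sin(a),np.full(60,z)]
def gearlines(c,yaw,z0=0.):
    L=[circ(c,33.5,z0),circ(c,33.5,z0+10),circ(c,11,z0+45)]
    h=np.arcsin(18/22); a=np.r_[np.linspace(-h,h,20),np.linspace(np.pi-h,np.pi+h,20),-h]
    for z in(10,45): L.append(np.c_[c[0]+22*np.cos(a+yaw),c[1]+22*np.sin(a+yaw),np.full(len(a),z0+z)])
    k=np.array([[10.2,4],[16.5,4],[16.5,-4],[10.2,-4]]); C,S=np.cos(yaw),np.sin(yaw)
    L.append(np.c_[c[0]+k@[C,-S],c[1]+k@[S,C],np.full(4,z0+45)]); return L
def boxlines(c,yaw,key=None):
    C,S=np.cos(yaw),np.sin(yaw); f=lambda p,z:np.c_[c[0]+np.array(p)@[C,-S],c[1]+np.array(p)@[S,C],np.full(len(p),z)]
    sq=lambda h:[[h,h],[h,-h],[-h,-h],[-h,h],[h,h]]
    L=[f(sq(50),0),f(sq(42),60),circ(c,26,66),circ(c,10,66),circ(c,10,108),circ(c,6,116),f([[87,21],[87,-21],[42,-21]],34)]
    if key is not None:
        C,S=np.cos(yaw+key),np.sin(yaw+key); k=[[9,3],[15,3],[15,-3],[9,-3],[9,3]]
        L+= [f(k,66),f(k,86)]
    return L
def overlay(n,img,lines,u,v,w,h,S,bright=1.6):
    I=np.clip(cv2.resize(img[v:v+h,u:u+w],None,fx=S,fy=S,interpolation=cv2.INTER_CUBIC)*bright,0,255).astype(np.uint8)
    for i,l in enumerate(lines):
        p=((proj(n,l)-[u,v]+.5)*S-.5).round().astype(int)
        cv2.polylines(I,[p.reshape(-1,1,2)],False,[(0,0,255),(0,255,255),(255,0,0),(0,255,0),(255,0,255)][i%5],1)
    return I
E
python3 - <<'E'
from h import *
s=cv2.imread("pics/side0.png"); t=cv2.imread("pics/top0.png")
ut=(385.6,275.3);us=(369.5,185.)
print(atz("top",ut,45),atz("side",us,45),tri(ut,us))
# keyway direction at z=45
o=atz("top",(355+252/8,250+208/8),45);k=atz("top",(355+232/8,250+148/8),45);print(k-o,np.arctan2(*(k-o)[1::-1]))
# shaft tip: top (105,222)/5 ; side (580,58)
ut=(105+103/5,165+222/5);us=(140+232/5,255+62/5)
print(atz("top",ut,116),atz("side",us,116),tri(ut,us))
ut=(105+140/5,165+241/5);us=(140+235/5,255+183/5)
print(atz("top",ut,66),atz("side",us,66),tri(ut,us))
m=[atz("top",(105+x/5,165+y/5),60) for x,y in((45,160),(243,135),(62,348),(250,320))]
print(np.array(m))
E
```

```text
[ 472.89959955 -250.12116175   45.        ] [ 472.63399305 -251.9498291    45.        ] [ 472.41061876 -249.97843131   46.12121823]
[13.88038303  5.22273362  0.        ] 0.3598812254206698
[545.16785971 243.11489423 116.        ] [545.04712436 243.34584672 116.        ] [545.20287741 243.19649998 115.79396258]
[546.20667361 246.11951886  66.        ] [544.33272695 247.43832134  66.        ] [546.04352534 246.46237612  64.2750175 ]
[[575.39367514 291.67066409  60.        ]
 [592.65418222 214.14496845  60.        ]
 [502.75028656 272.01874736  60.        ]
 [520.58411458 200.37216498  60.        ]]
```

```bash
python3 - <<'E'
from h import *
s=cv2.imread("pics/side0.png"); t=cv2.imread("pics/top0.png")
g=gearlines((472.7,-250.8),0.3); b=boxlines((545.5,244.5),0.23,0)
cv2.imwrite("pics/og1.png",np.hstack([overlay("top",t,g,355,250,50,50,8),overlay("side",s,g,343,168,50,50,8)]))
cv2.imwrite("pics/ob1.png",np.hstack([overlay("top",t,b,105,165,70,80,5),overlay("side",s,b,140,255,90,80,5)]))
E
```

```text
(no output)
```

View pics/og1.png

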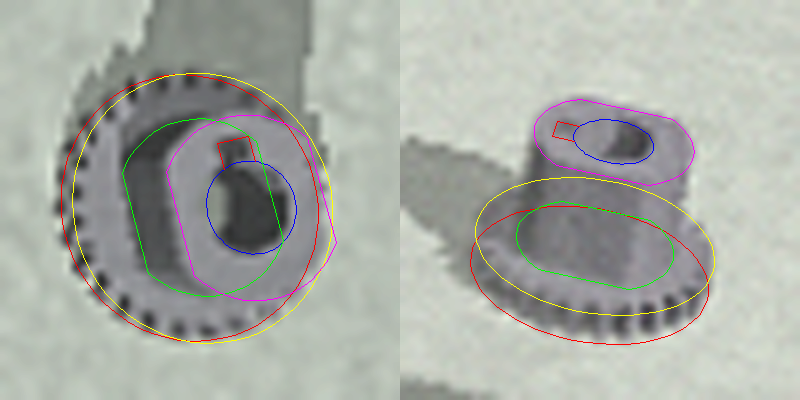

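View pics/ob1.png

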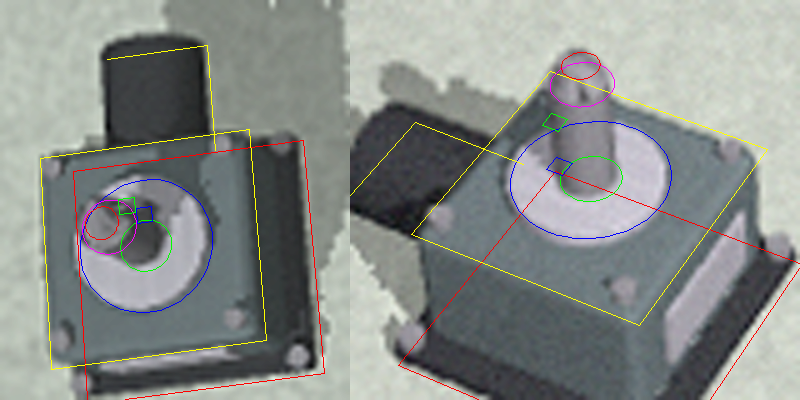

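Both overlays match to within a pixel or two. The gear is at about (473, -250) with yaw about 0.3. The shaft is at about (545.5, 245) and the housing yaw is about 0.23. Next I'll work out the approach.

```bash
cat >> h.py <<'E'
def delta(p=None,yaw=None):
    s=r.sense(); M=R.from_euler("xyz",s["tcp_rot"]).as_matrix()
    print("clk %.2f pos %s rot %s F %s T %s op %.3f q %s"%(s["clock"],s["eef_pos"].round(1),s["tcp_rot"].round(4),s["contact_force"].round(1),s["wrist_torque"].round(2),s["opening"],s["qpos"].round(2)))
    if p is not None:
        d=M.T@(np.array(p,float)-s["eef_pos"])/10; print("shift cm",d.round(3))
    if yaw is not None:
        T=R.from_euler("xyz",[-np.pi/2,0,yaw]).as_matrix(); print("turn deg",np.degrees(R.from_matrix(M.T@T).as_rotvec()).round(2))
E
python3 - <<'E'
from h import *
delta((473,-250.3,100),0.3-np.pi/2)
s=cv2.imread("pics/side0.png"); t=cv2.imread("pics/top0.png")
c=(473,-250)
cv2.imwrite("pics/og2.png",np.vstack([np.hstack([overlay("top",t,gearlines(c,y)[3:],360,255,42,42,8) for y in (.2,.35)]),np.hstack([overlay("side",s,gearlines(c,y)[3:],345,170,42,42,8) for y in (.2,.35)])])[:600])
E
```

```text
clk 0.10 pos [ 209.9 -588.2  213.8] rot [-1.5708e+00  1.2000e-03 -1.2280e+00] F [ 0.3  0.1 -0.3] T [ 0.    0.03 -0.08] op 1.003 q [-1.23  0.35  1.63 -0.    1.16 -0.  ]
shift cm [-22.97   11.413  36.135]
turn deg [ 0.    2.45 -0.07]
```

View pics/og2.png

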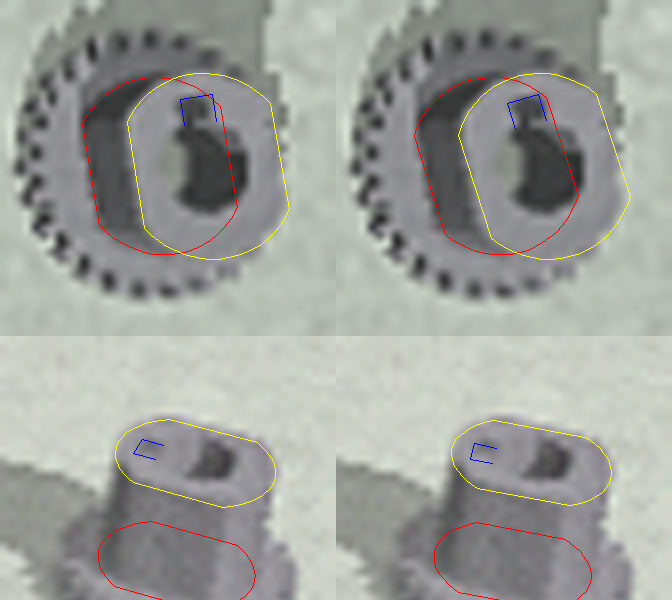

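```bash
python3 -m crank '[[0,0.5,0,-2.0,0.9,3.2,1],[0,0.5,0,-2.0,0.9,3.2,1],[0,0.5,0,-2.0,0.9,3.2,1],[0,0.5,0,-2.0,0.9,3.2,1],[0,0.5,0,-2.0,0.9,3.2,1],[0,0.5,0,-2.0,0.9,3.2,1],[0,0.5,0,-2.0,0.9,3.2,1],[0,0.5,0,-2.0,0.9,3.2,1],[0,0.5,0,-2.0,0.9,3.2,1],[0,0.5,0,-2.0,0.9,3.2,1]]' 40; python3 -c "
from h import *
delta((473,-250.3,80),0.25-np.pi/2)"
```

```text
clock: 0.93
eef_pos: [459.9, -296.7, 118.8]
tcp_rot: [-1.573, -0.002, -1.33]
contact_force: [1.0, -0.6, 0.1]
opening: 0.996
clk 0.93 pos [ 459.9 -296.7  118.8] rot [-1.5731 -0.0023 -1.3304] F [ 1.  -0.6  0.1] T [-0.01  0.02  0.06] op 0.996 q [-0.57  0.35  1.89 -0.    0.91  0.76]
shift cm [-4.202  3.87   2.382]
turn deg [ 0.14 -0.55  0.13]
```

```bash
python3 -m crank '[[0,0,0,-1.4,0.7,0.8,1],[0,0,0,-1.4,0.7,0.8,1],[0,0,0,-1.4,0.7,0.8,1],[0,-0.3,0,0,0.7,0,1],[0,-0.3,0,0,0.7,0,1],[0,0,0,0,0,0,1],[0,0,0,0,0,0,1],[0,0,0,0,0,0,1],[0,0,0,0,0,0,1],[0,0,0,0,0,0,1]]' ; python3 -c "
from h import *
delta((473,-250.3,24),0.25-np.pi/2)
im=cams.grab_frame('top');im2=cams.grab_frame('side')
cv2.imwrite('pics/a.png',np.hstack([overlay('top',im,[],345,240,70,70,5),overlay('side',im2,[],330,140,80,70,5)]))"
```

```text
clock: 1.77
eef_pos: [476.3, -243.8, 79.0]
tcp_rot: [-1.575, 0.001, -1.314]
contact_force: [0.6, 0.8, 0.4]
opening: 0.998
clk 1.77 pos [ 476.3 -243.8   79. ] rot [-1.5753e+00  7.0000e-04 -1.3138e+00] F [0.6 0.8 0.4] T [-0.02 -0.03  0.  ] op 0.998 q [-0.47  0.39  1.93 -0.    0.82  0.84]
shift cm [ 0.55   5.499 -0.459]
turn deg [ 0.26  0.4  -0.04]
```

View pics/a.png

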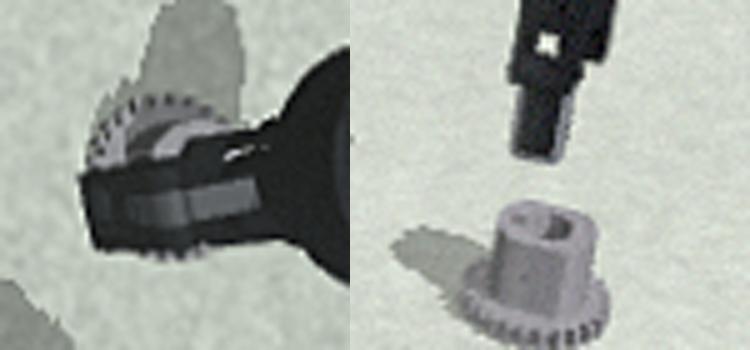

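```bash
python3 -m crank '[[0.2,0.4,0,0.5,0,-0.45,1],[0,0,0,0,0.5,0,1],[0,0,0,0,0.9,0,1],[0,0,0,0,0.9,0,1],[0,0,0,0,0.9,0,1],[0,0,0,0,0.9,0,1],[0,0,0,0,0.4,0,1],[0,0,0,0,0,0,1],[0,0,0,0,0,0,1],[0,0,0,0,0,0,1]]' ; python3 -c "
from h import *
delta((473,-250.3,24),0.25-np.pi/2)
im2=cams.grab_frame('side')
cv2.imwrite('pics/b.png',overlay('side',im2,[],330,140,80,70,7))"
```

```text
clock: 2.7
eef_pos: [472.1, -250.3, 28.0]
tcp_rot: [-1.573, 0.002, -1.322]
contact_force: [0.4, -0.2, 0.1]
opening: 1.004
clk 2.70 pos [ 472.1 -250.3   28. ] rot [-1.5726  0.0017 -1.322 ] F [ 0.4 -0.2  0.1] T [-0.01 -0.04  0.02] op 1.004 q [-0.49  0.47  1.96  0.    0.71  0.83]
shift cm [0.023 0.402 0.092]
turn deg [ 0.1  -0.07 -0.1 ]
```

View pics/b.png

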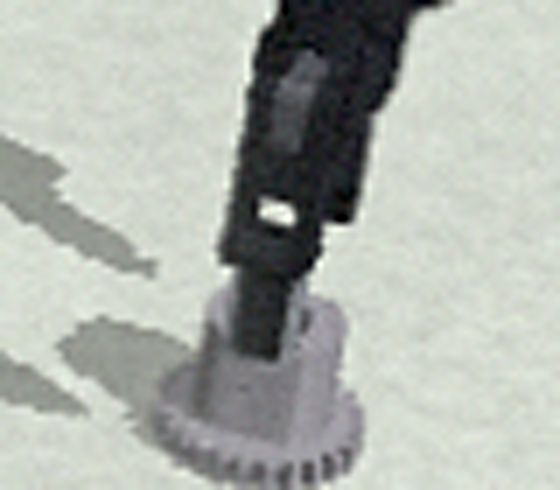

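```bash
python3 -m crank '[[0,0,0,0,0.4,0.1,1],[0,0,0,0,0,0,0],[0,0,0,0,0,0,-1],[0,0,0,0,0,0,-1],[0,0,0,0,0,0,-1],[0,0,0,0,0,0,-1],[0,0,0,0,0,0,-1],[0,0,0,0,0,0,-1],[0,0,0,0,0,0,-1],[0,0,0,0,0,0,-1]]' 50; python3 -c "
from h import *
delta((473,-250.3,24),0.25-np.pi/2)
im=cams.grab_frame('top');im2=cams.grab_frame('side')
cv2.imwrite('pics/c.png',np.hstack([overlay('top',im,[],345,240,70,70,5),overlay('side',im2,[],330,140,80,70,5)]))"
```

```text
clock: 3.58
eef_pos: [474.3, -250.6, 25.7]
tcp_rot: [-1.57, -0.0, -1.322]
contact_force: [1.6, -0.2, 0.7]
opening: 0.383
clk 3.58 pos [ 474.3 -250.6   25.7] rot [-1.5702e+00 -5.0000e-04 -1.3220e+00] F [ 1.6 -0.2  0.7] T [0.02 0.03 0.03] op 0.383 q [-0.49  0.48  1.96  0.    0.71  0.83]
shift cm [-0.06   0.168 -0.115]
turn deg [-0.03 -0.07  0.03]
```

View pics/c.png

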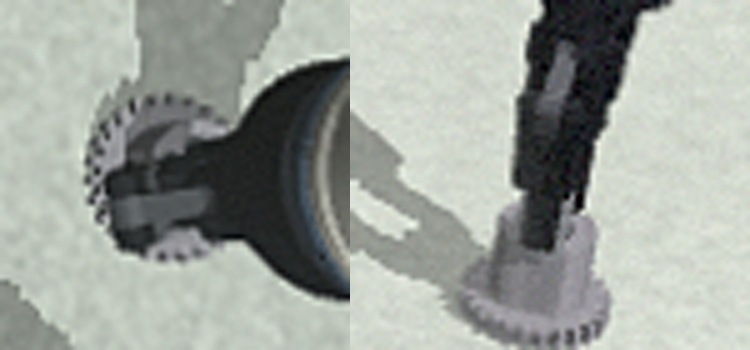

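Both pads are on the flats. The opening of 0.383 would be 32.6 mm, a bit under the 36 mm expected, so I'll lift and check the hold.

```bash
python3 -m crank '[[0,0,0,0,0,0,-1],[0,0,0,0,-0.5,0,-1],[0,0,0,0,-1,0,-1],[0,0,0,0,-1.5,0,-1],[0,0,0,0,-2,0,-1],[0,0,0,0,-2.5,0,-1],[0,0,0,0,-2.5,0,-1],[0,0,0,0,-2,0,-1],[0,0,0,0,-1,0,-1],[0,0,0,0,0,0,-1]]' ; python3 -c "
from h import *
delta((545.5,245,200),0.25-np.pi/2)
im=cams.grab_frame('top');im2=cams.grab_frame('side')
cv2.imwrite('pics/d.png',np.hstack([overlay('top',im,[],345,240,80,90,5),overlay('side',im2,[],330,90,80,90,5)]))"
```

```text
clock: 4.52
eef_pos: [471.6, -249.2, 164.8]
tcp_rot: [-1.574, 0.003, -1.322]
contact_force: [-0.0, 0.5, -2.9]
opening: 0.384
clk 4.52 pos [ 471.6 -249.2  164.8] rot [-1.5742  0.0031 -1.3219] F [-0.   0.5 -2.9] T [ 0.   -0.02  0.02] op 0.384 q [-0.49  0.27  1.87  0.    1.    0.83]
shift cm [-46.086  -3.444  19.321]
turn deg [ 0.19 -0.07 -0.18]
```

View pics/d.png

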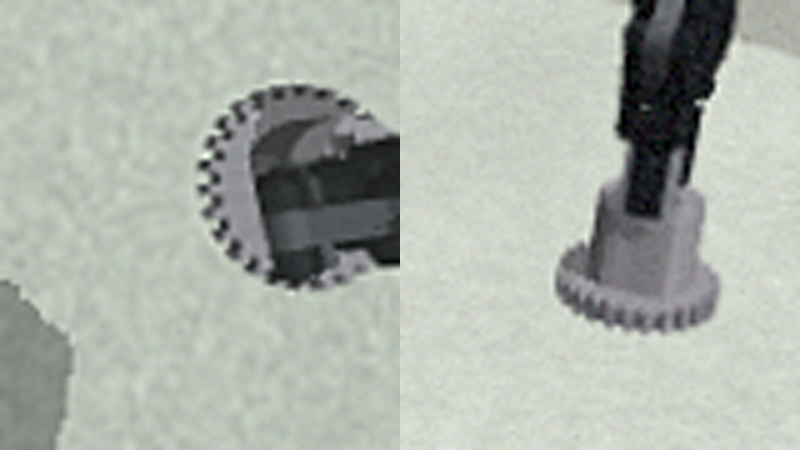

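```bash
python3 -m crank '[[0,0,0,-1.5,-1,0.7,-1],[0,0,0,-3,-1,1.3,-1],[0,0,0,-3.6,-0.5,1.5,-1],[0,0,0,-3.6,0,1.5,-1],[0,0,0,-3.6,0,1.5,-1],[0,0,0,-3.6,0,1.5,-1],[0,0,0,-3.6,0,1.5,-1],[0,0,0,-3.6,0,1.5,-1],[0,0,0,-3.6,0,1.5,-1],[0,0,0,-3,0,1.2,-1]]' ; python3 -c "
from h import *
delta((545.5,245,190),0.23-np.pi/2)"
```

```text
clock: 5.45
eef_pos: [517.1, 111.1, 177.7]
tcp_rot: [-1.593, 0.009, -1.333]
contact_force: [1.0, 0.3, -3.0]
opening: 0.388
clk 5.45 pos [517.1 111.1 177.7] rot [-1.5931  0.0088 -1.3328] F [ 1.   0.3 -3. ] T [ 0.04 -0.05  0.01] op 0.388 q [0.2  0.26 1.86 0.01 1.05 1.53]
shift cm [-12.352  -1.255   5.894]
turn deg [ 1.28  0.47 -0.5 ]
```

```bash
python3 -m crank '[[0.6,0.2,-0.2,-2.5,-0.4,1.2,-1],[0.6,0.2,-0.2,-2.5,-0.4,1.2,-1],[0,0,0,-2.5,-0.4,1.2,-1],[0,0,0,-2,0,0.9,-1],[0,0,0,-1,0,0.4,-1],[0,0,0,0,0,0,-1],[0,0,0,0,0,0,-1],[0,0,0,0,0,0,-1],[0,0,0,0,0,0,-1],[0,0,0,0,0,0,-1]]' ; python3 -c "
from h import *
delta((545.5,245,185),0.23-np.pi/2)
im=cams.grab_frame('top');im2=cams.grab_frame('side')
cv2.imwrite('pics/e.png',np.hstack([overlay('top',im,[],90,140,90,110,4),overlay('side',im2,[],140,200,100,110,4)]))"
```

```text
clock: 6.28
eef_pos: [532.8, 232.9, 177.2]
tcp_rot: [-1.592, -0.001, -1.333]
contact_force: [0.7, -0.2, -2.7]
opening: 0.383
clk 6.28 pos [532.8 232.9 177.2] rot [-1.5920e+00 -6.0000e-04 -1.3333e+00] F [ 0.7 -0.2 -2.7] T [ 0.   -0.02  0.  ] op 0.383 q [0.41 0.34 1.75 0.   1.08 1.74]
shift cm [-0.879 -0.815  1.505]
turn deg [1.21 0.43 0.04]
```

View pics/e.png

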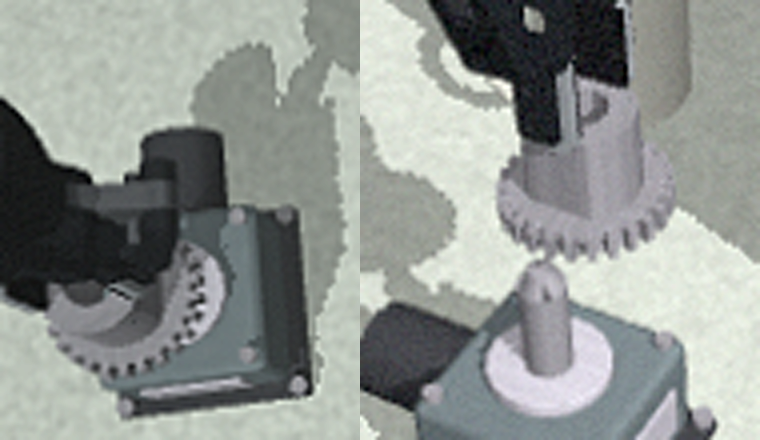

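```bash
python3 -m crank '[[0.6,0.2,0,-0.3,-0.2,0.5,-1],[0.6,0.2,0,-0.3,0,0.5,-1],[0,0,0,-0.2,0,0.4,-1],[0,0,0,0,0,0,-1],[0,0,0,0,0,0,-1],[0,0,0,0,0,0,-1],[0,0,0,0,0,0,-1],[0,0,0,0,0,0,-1],[0,0,0,0,0,0,-1],[0,0,0,0,0,0,-1]]' ; python3 -c "
from h import *
delta((545.5,245,160),0.23-np.pi/2)
im=cams.grab_frame('top');im2=cams.grab_frame('side')
cv2.imwrite('pics/f_t.png',im);cv2.imwrite('pics/f_s.png',im2)
s=r.sense();p=s['eef_pos'];y=s['tcp_rot'][2]+np.pi/2
g=gearlines(p,y,p[2]-25)+boxlines((545.5,245),0.23)
cv2.imwrite('pics/f.png',np.vstack([np.hstack([overlay('top',im,l,90,160,80,60,5),overlay('side',im2,l,140,220,80,60,5)]) for l in ([],g)]))"
```

```text
clock: 7.22
eef_pos: [546.7, 244.1, 180.3]
tcp_rot: [-1.567, -0.0, -1.343]
contact_force: [0.7, 0.8, -2.5]
opening: 0.387
clk 7.22 pos [546.7 244.1 180.3] rot [-1.5669e+00 -4.0000e-04 -1.3429e+00] F [ 0.7  0.8 -2.5] T [ 0.03  0.01 -0.04] op 0.387 q [ 0.42  0.34  1.73 -0.    1.07  1.76]
shift cm [-0.112  2.027 -0.101]
turn deg [-0.22 -0.12  0.02]
```

View pics/f.png

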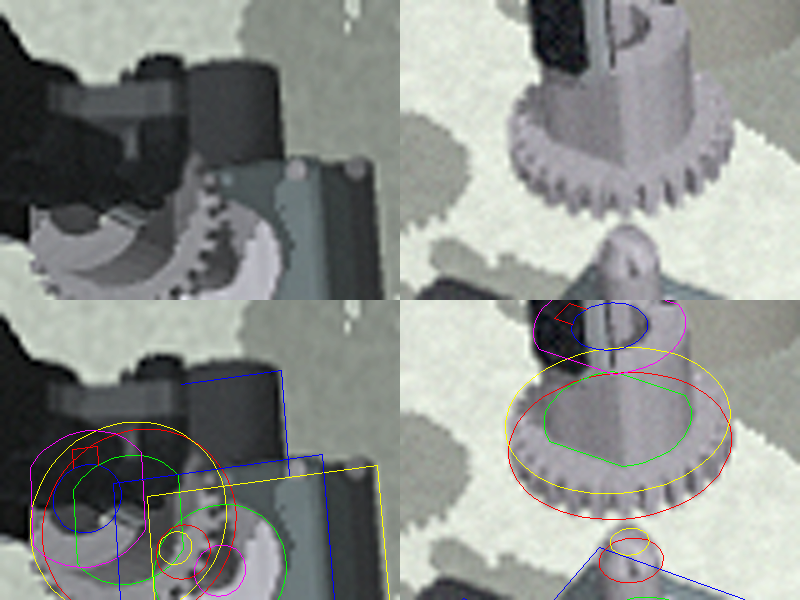

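```bash
python3 -m crank '[[0,0,0,-0.1,0.5,-0.1,-1],[0,0,0,0,0.8,0,-1],[0,0,0,0,0.8,0,-1],[0,0,0,0,0.6,0,-1],[0,0,0,0,0.4,0,-1],[0,0,0,0,0,0,-1],[0,0,0,0,0,0,-1],[0,0,0,0,0,0,-1],[0,0,0,0,0,0,-1],[0,0,0,0,0,0,-1]]' ; python3 -c "
from h import *
delta((545.5,245,140),0.23-np.pi/2)
im=cams.grab_frame('top');im2=cams.grab_frame('side')
s=r.sense();p=s['eef_pos'];y=s['tcp_rot'][2]+np.pi/2
g=gearlines(p,y,p[2]-25)+boxlines((545.5,245),0.23)
cv2.imwrite('pics/g.png',np.vstack([np.hstack([overlay('top',im,l,90,170,80,60,5),overlay('side',im2,l,140,235,80,60,5)]) for l in ([],g)]))"
```

```text
clock: 8.15
eef_pos: [544.8, 244.6, 144.7]
tcp_rot: [-1.569, -0.001, -1.343]
contact_force: [0.7, -0.1, -3.0]
opening: 0.386
clk 8.15 pos [544.8 244.6 144.7] rot [-1.5689e+00 -7.0000e-04 -1.3430e+00] F [ 0.7 -0.1 -3. ] T [-0.02 -0.02 -0.03] op 0.386 q [ 0.42  0.38  1.76 -0.    1.    1.76]
shift cm [-0.019  0.472  0.075]
turn deg [-0.11 -0.13  0.04]
```

View pics/g.png

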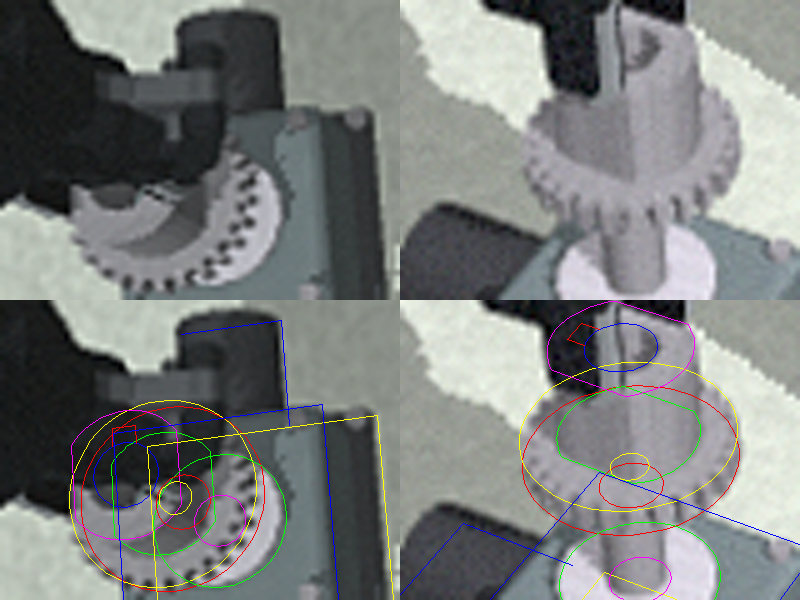

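```bash
python3 -m crank '[[0,0,0,0,0.2,0,-1],[0,0,0,0,0.2,0,-1],[0,0,0,0,0.2,0,-1],[0,0,0,0,0.2,0,-1],[0,0,0,0,0.2,0,-1],[0,0,0,0,0.1,0,-1],[0,0,0,0,0,0,-1],[0,0,0,0,0,0,-1],[0,0,0,0,0,0,-1],[0,0,0,0,0,0,-1]]' ; python3 -c "
from h import *
delta((545.5,245,130),0.23-np.pi/2)"
```

```text
clock: 9.08
eef_pos: [546.2, 244.9, 133.7]
tcp_rot: [-1.566, -0.001, -1.343]
contact_force: [1.2, -0.8, -1.8]
opening: 0.385
clk 9.08 pos [546.2 244.9 133.7] rot [-1.5656e+00 -6.0000e-04 -1.3429e+00] F [ 1.2 -0.8 -1.8] T [-0.02 -0.06 -0.  ] op 0.385 q [ 0.42  0.4   1.77 -0.    0.97  1.76]
shift cm [-0.026  0.374 -0.067]
turn deg [-0.3  -0.12  0.03]
```

No contact yet: the vertical force of about -2 N is roughly the gear's weight. I'll continue down to the key-top level, where the TCP should read about 111.

```bash
python3 -m crank '[[0,0,0,0,0.2,0,-1],[0,0,0,0,0.2,0,-1],[0,0,0,0,0.2,0,-1],[0,0,0,0,0.2,0,-1],[0,0,0,0,0.2,0,-1],[0,0,0,0,0.2,0,-1],[0,0,0,0,0.1,0,-1],[0,0,0,0,0,0,-1],[0,0,0,0,0,0,-1],[0,0,0,0,0,0,-1]]' ; python3 -c "
from h import *
delta((545.5,245,115),0.23-np.pi/2)
im=cams.grab_frame('top');im2=cams.grab_frame('side')
cv2.imwrite('pics/i.png',np.vstack([np.hstack([overlay('top',im,l,90,170,80,60,5),overlay('side',im2,l,140,235,80,60,5)]) for l in ([],)]))"
```

```text
clock: 9.92
eef_pos: [546.7, 244.9, 119.3]
tcp_rot: [-1.565, -0.001, -1.343]
contact_force: [0.4, -1.0, -3.0]
opening: 0.383
clk 9.92 pos [546.7 244.9 119.3] rot [-1.5650e+00 -7.0000e-04 -1.3429e+00] F [ 0.4 -1.  -3. ] T [-0.06 -0.17  0.05] op 0.383 q [ 0.42  0.41  1.78 -0.    0.94  1.76]
shift cm [-0.036  0.426 -0.114]
turn deg [-0.33 -0.12  0.04]
```

View pics/i.png

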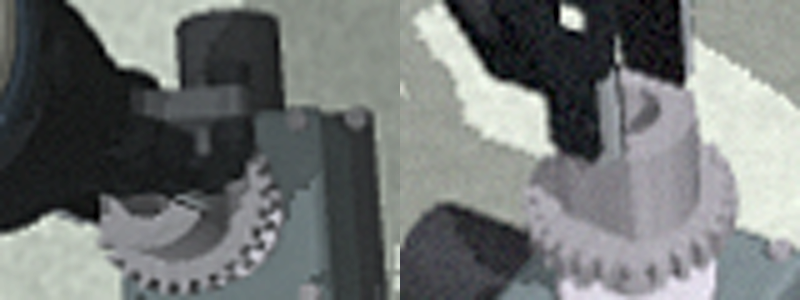

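```bash
python3 -m crank '[[-0.3,0,0,0,0.2,-0.05,-1],[0,0,0,0,0.2,0,-1],[0,0,0,0,0.2,0,-1],[0,0,0,0,0.1,0,-1],[0,0,0,0,0.1,0,-1],[0,0,0,0,0.1,0,-1],[0,0,0,0,0.1,0,-1],[0,0,0,0,0.1,0,-1],[0,0,0,0,0,0,-1],[0,0,0,0,0,0,-1]]' ; python3 -c "
from h import *
delta((545.5,245,111),0.23-np.pi/2)"
```

```text
clock: 10.85
eef_pos: [547.1, 245.2, 111.7]
tcp_rot: [-1.568, -0.0, -1.343]
contact_force: [0.4, -0.2, -3.4]
opening: 0.384
clk 10.85 pos [547.1 245.2 111.7] rot [-1.5681e+00 -3.0000e-04 -1.3428e+00] F [ 0.4 -0.2 -3.4] T [-0.04 -0.1  -0.06] op 0.384 q [ 0.42  0.43  1.78 -0.    0.93  1.76]
shift cm [-0.013  0.069 -0.165]
turn deg [-0.15 -0.12  0.02]
```

```bash
python3 -m crank '[[0,0,0,0,0.1,0,-1],[0,0,0,0,0.1,0,-1],[0,0,0,0,0.1,0,-1],[0,0,0,0,0.1,0,-1],[0,0,0,0,0,0,-1],[0,0,0,0,0,0,-1],[0,0,0,0,0,0,-1],[0,0,0,0,0,0,-1],[0,0,0,0,0,0,-1],[0,0,0,0,0,0,-1]]' ; python3 -c "
from h import *
delta((545.5,245,111),0.23-np.pi/2)"
```

```text
clock: 11.68
eef_pos: [547.2, 245.4, 111.4]
tcp_rot: [-1.568, -0.0, -1.343]
contact_force: [-1.2, -0.9, 2.6]
opening: 0.387
clk 11.68 pos [547.2 245.4 111.4] rot [-1.5675e+00 -1.0000e-04 -1.3430e+00] F [-1.2 -0.9  2.6] T [-0.34  0.1  -0.01] op 0.387 q [ 0.42  0.43  1.78 -0.    0.93  1.76]
shift cm [-0.003  0.039 -0.176]
turn deg [-0.19 -0.13  0.01]
```

Contact at TCP z 111.4, which puts the underside at about 86: the gear is resting on the key. I'll look at the initial top picture again for the key direction before turning.

```bash
python3 - <<'E'
from h import *
t=cv2.imread("pics/top0.png")
c=(547,247)
I=[overlay("top",t,l,116,192,34,38,11,2.2) for l in ([],[*boxlines(c,.23,-.7)[7:],*boxlines(c,.23,0)[7:],*boxlines(c,.23,.7)[7:],*boxlines(c,.23)[2:6]])]
cv2.imwrite("pics/key.png",np.hstack(I))
E
```

```text
(no output)
```

View pics/key.png

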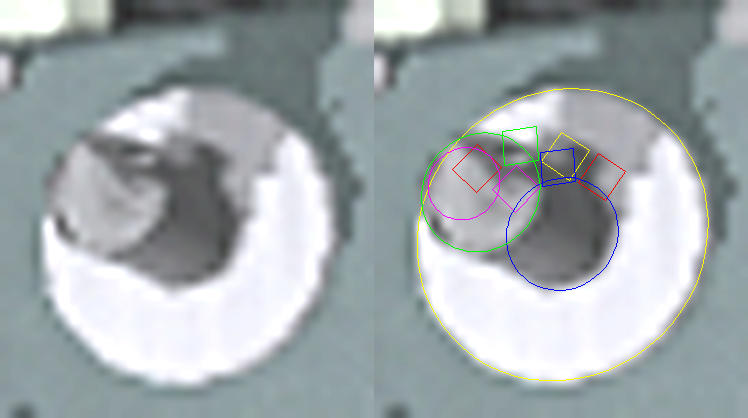

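```bash
python3 -m crank '[[0,-1.5,0,0,0.06,-0.05,-1],[0,-1.5,0,0,0.06,0,-1],[0,-1.5,0,0,0.06,0,-1],[0,-1.5,0,0,0.06,0,-1],[0,-1.5,0,0,0.06,0,-1],[0,-1.5,0,0,0.06,0,-1],[0,-1.5,0,0,0.06,0,-1],[0,-1.5,0,0,0.06,0,-1],[0,0,0,0,0.06,0,-1],[0,0,0,0,0,0,-1]]' ; python3 -c "
from h import *
delta((545.5,245,111),0.23-np.pi/2)"
```

```text
clock: 12.52
eef_pos: [548.3, 244.2, 111.5]
tcp_rot: [-1.566, -0.003, -1.123]
contact_force: [-0.7, -1.0, 1.0]
opening: 0.384
clk 12.52 pos [548.3 244.2 111.5] rot [-1.5656 -0.0033 -1.1231] F [-0.7 -1.   1. ] T [-0.23  0.24 -0.07] op 0.384 q [ 0.42  0.43  1.78 -0.    0.93  1.54]
shift cm [-0.194  0.047 -0.221]
turn deg [-0.32 12.47  0.16]
```

```bash
python3 -m crank '[[0,-1.5,0,0,0.08,-0.05,-1],[0,-1.5,0,0,0.08,0,-1],[0,-1.5,0,0,0.08,0,-1],[0,-1.5,0,0,0.08,0,-1],[0,-1.5,0,0,0.08,0,-1],[0,-1.5,0,0,0.08,0,-1],[0,-1.5,0,0,0.08,0,-1],[0,-1.5,0,0,0.08,0,-1],[0,0,0,0,0.08,0,-1],[0,0,0,0,0,0,-1]]' ; python3 -c "
from h import *
delta((545.5,245,111),0.23-np.pi/2)"
```

```text
clock: 13.35
eef_pos: [549.3, 244.8, 111.5]
tcp_rot: [-1.563, -0.005, -0.905]
contact_force: [-0.4, -1.6, 1.7]
opening: 0.385
clk 13.35 pos [549.3 244.8 111.5] rot [-1.5626 -0.0048 -0.905 ] F [-0.4 -1.6  1.7] T [-0.5   0.21 -0.07] op 0.385 q [ 0.42  0.43  1.78 -0.    0.93  1.33]
shift cm [-0.254  0.044 -0.289]
turn deg [-0.52 24.97  0.17]
```

```bash
python3 -m crank '[[-0.3,-1.5,0,0,0.08,-0.05,-1],[0,-1.5,0,0,0.08,0,-1],[0,-1.5,0,0,0.08,0,-1],[0,-1.5,0,0,0.08,0,-1],[0,-1.5,0,0,0.08,0,-1],[0,-1.5,0,0,0.08,0,-1],[0,-1.5,0,0,0.08,0,-1],[0,-1.5,0,0,0.08,0,-1],[0,0,0,0,0.08,0,-1],[0,0,0,0,0,0,-1]]' ; python3 -c "
from h import *
delta((547,245,111),0.23-np.pi/2)
im=cams.grab_frame('top');im2=cams.grab_frame('side')
cv2.imwrite('pics/k1.png',np.vstack([np.hstack([overlay('top',im,l,90,170,80,60,5),overlay('side',im2,l,140,235,80,60,5)]) for l in ([],)]))"
```

```text
clock: 14.18
eef_pos: [549.7, 245.5, 111.4]
tcp_rot: [-1.567, -0.005, -0.68]
contact_force: [-1.5, -2.5, 1.9]
opening: 0.381
clk 14.18 pos [549.7 245.5 111.4] rot [-1.5673 -0.0052 -0.6801] F [-1.5 -2.5  1.9] T [-0.6   0.22 -0.1 ] op 0.381 q [ 0.42  0.43  1.78 -0.    0.93  1.1 ]
shift cm [-0.177  0.041 -0.21 ]
turn deg [-0.29 37.86  0.22]
```

View pics/k1.png

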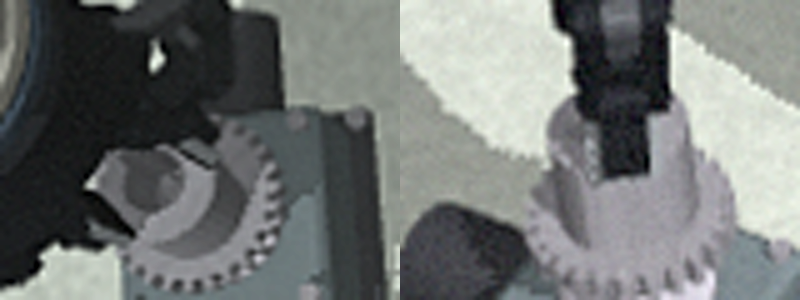

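```bash
python3 -m crank '[[0,-1.2,0,0,0.08,-0.05,-1],[0,-1.2,0,0,0.08,0,-1],[0,-1.2,0,0,0.08,0,-1],[0,-1.2,0,0,0.08,0,-1],[0,-1.2,0,0,0.08,0,-1],[0,-1.2,0,0,0.08,0,-1],[0,-1.2,0,0,0.08,0,-1],[0,-1.2,0,0,0.08,0,-1],[0,0,0,0,0.08,0,-1],[0,0,0,0,0,0,-1]]' ; python3 -c "
from h import *
delta((547,245,111),0.23-np.pi/2)"
```

```text
clock: 15.12
eef_pos: [549.8, 246.1, 111.3]
tcp_rot: [-1.567, -0.005, -0.501]
contact_force: [-2.1, -2.6, 3.6]
opening: 0.384
clk 15.12 pos [549.8 246.1 111.3] rot [-1.5668 -0.0053 -0.5013] F [-2.1 -2.6  3.6] T [-0.6   0.27 -0.05] op 0.384 q [ 0.42  0.43  1.78 -0.    0.93  0.92]
shift cm [-0.189  0.032 -0.23 ]
turn deg [-0.34 48.1   0.19]
```

```bash
python3 -m crank '[[0,0,0,-0.1,0,-0.15,-1],[0,3,0,0,0.06,0,-1],[0,3,0,0,0.06,0,-1],[0,3,0,0,0.06,0,-1],[0,3,0,0,0.06,0,-1],[0,3,0,0,0.06,0,-1],[0,3,0,0,0.06,0,-1],[0,3,0,0,0.06,0,-1],[0,3,0,0,0.06,0,-1],[0,0,0,0,0.06,0,-1]]' ; python3 -c "
from h import *
delta((547,245,111),0.23-np.pi/2)"
```

```text
clock: 15.95
eef_pos: [549.1, 245.6, 110.9]
tcp_rot: [-1.562, -0.005, -0.934]
contact_force: [-3.6, -2.0, 10.3]
opening: 0.388
clk 15.95 pos [549.1 245.6 110.9] rot [-1.5619 -0.0048 -0.9343] F [-3.6 -2.  10.3] T [-0.52  0.45  0.04] op 0.388 q [ 0.42  0.43  1.78 -0.    0.92  1.36]
shift cm [-0.076 -0.01  -0.199]
turn deg [-0.56 23.29  0.16]
```

```bash
python3 -m crank '[[-0.3,3,0,-0.05,0.04,-0.1,-1],[0,3,0,0,0.04,0,-1],[0,3,0,0,0.04,0,-1],[0,3,0,0,0.04,0,-1],[0,3,0,0,0.04,0,-1],[0,3,0,0,0.04,0,-1],[0,3,0,0,0.04,0,-1],[0,2,0,0,0.06,0,-1],[0,2,0,0,0.06,0,-1],[0,1,0,0,0.06,0,-1]]' ; python3 -c "
from h import *
delta((547,245,111),0.23-np.pi/2)"
```

```text
clock: 16.78
eef_pos: [548.8, 245.5, 110.8]
tcp_rot: [-1.562, -0.003, -1.403]
contact_force: [-3.4, -2.4, 10.4]
opening: 0.38
clk 16.78 pos [548.8 245.5 110.8] rot [-1.5622 -0.003  -1.4032] F [-3.4 -2.4 10.4] T [-0.64  0.56  0.16] op 0.380 q [ 0.42  0.43  1.78 -0.01  0.93  1.83]
shift cm [ 0.021 -0.023 -0.189]
turn deg [-0.49 -3.57  0.19]
```

```bash
python3 -m crank '[[-0.4,1.5,0,0,0,-0.15,-1],[0,1.5,0,0,0.02,0,-1],[0,1.5,0,0,0.04,0,-1],[0,1.5,0,0,0.04,0,-1],[0,1.5,0,0,0.04,0,-1],[0,1.5,0,0,0.04,0,-1],[0,1.5,0,0,0.04,0,-1],[0,1.5,0,0,0.04,0,-1],[0,1.5,0,0,0.04,0,-1],[0,0,0,0,0.04,0,-1]]' ; python3 -c "
from h import *
delta((547,245,111),0.23-np.pi/2)"
```

```text
clock: 17.62
eef_pos: [548.8, 245.6, 110.3]
tcp_rot: [-1.565, -0.002, -1.646]
contact_force: [-2.2, -1.8, 7.9]
opening: 0.391
clk 17.62 pos [548.8 245.6 110.3] rot [-1.5646 -0.0017 -1.6456] F [-2.2 -1.8  7.9] T [-0.5   0.35  0.07] op 0.391 q [ 0.42  0.43  1.78 -0.01  0.93  2.07]
shift cm [ 0.077 -0.069 -0.171]
turn deg [ -0.34 -17.46   0.15]
```

```bash
python3 -m crank '[[-0.3,1.5,0,0.05,0,-0.1,-1],[0,1.5,0,0,0.04,0,-1],[0,1.5,0,0,0.04,0,-1],[0,1.5,0,0,0.04,0,-1],[0,1.5,0,0,0.04,0,-1],[0,1.5,0,0,0.04,0,-1],[0,1.5,0,0,0.04,0,-1],[0,1.5,0,0,0.04,0,-1],[0,1.5,0,0,0.04,0,-1],[0,0,0,0,0.04,0,-1]]' ; python3 -c "
from h import *
delta((547,245,111),0.23-np.pi/2)"
```

```text
clock: 18.45
eef_pos: [547.3, 245.9, 101.3]
tcp_rot: [-1.571, -0.0, -1.895]
contact_force: [1.2, -2.0, -1.4]
opening: 0.38
clk 18.45 pos [547.3 245.9 101.3] rot [-1.5713e+00 -4.0000e-04 -1.8947e+00] F [ 1.2 -2.  -1.4] T [-0.2  -0.26  0.  ] op 0.380 q [0.42 0.44 1.78 0.   0.92 2.31]
shift cm [ 0.091 -0.97   0.001]
turn deg [ 4.000e-02 -3.174e+01  2.000e-02]
```

The keyway dropped over the key: TCP z is 101.3 with almost no resistance, at a tool yaw of about -1.89. Now I'll lower it home gently.

```bash
python3 -m crank '[[0,0,0,0,0.1,0,-1],[0,0,0,0,0.12,0,-1],[0,0,0,0,0.12,0,-1],[0,0,0,0,0.12,0,-1],[0,0,0,0,0.12,0,-1],[0,0,0,0,0.12,0,-1],[0,0,0,0,0.1,0,-1],[0,0,0,0,0.05,0,-1],[0,0,0,0,0,0,-1],[0,0,0,0,0,0,-1]]' ; python3 -c "
from h import *
delta((547,245,90),0.23-np.pi/2)"
```

```text
clock: 19.28
eef_pos: [548.0, 245.7, 91.8]
tcp_rot: [-1.57, -0.0, -1.891]
contact_force: [1.3, -1.0, -1.0]
opening: 0.384
clk 19.28 pos [548.  245.7  91.8] rot [-1.5704e+00 -2.0000e-04 -1.8914e+00] F [ 1.3 -1.  -1. ] T [-0.08 -0.22 -0.01] op 0.384 q [ 0.42  0.45  1.79 -0.    0.9   2.31]
shift cm [ 0.096  0.181 -0.073]
turn deg [-2.000e-02 -3.155e+01  2.000e-02]
```

```bash
python3 -m crank '[[0,0,0,0,0.06,0,-1],[0,0,0,0,0.06,0,-1],[0,0,0,0,0.06,0,-1],[0,0,0,0,0.06,0,-1],[0,0,0,0,0.06,0,-1],[0,0,0,0,0.06,0,-1],[0,0,0,0,0.06,0,-1],[0,0,0,0,0.06,0,-1],[0,0,0,0,0,0,-1],[0,0,0,0,0,0,-1]]' ; python3 -c "
from h import *
delta((547,245,90),0.23-np.pi/2)
im=cams.grab_frame('top');im2=cams.grab_frame('side')
cv2.imwrite('pics/m.png',np.vstack([np.hstack([overlay('top',im,l,90,170,80,60,5),overlay('side',im2,l,140,235,80,60,5)]) for l in ([],)]))"
```

```text
clock: 20.12
eef_pos: [547.9, 245.7, 91.7]
tcp_rot: [-1.57, 0.0, -1.891]
contact_force: [1.3, -0.3, -0.1]
opening: 0.385
clk 20.12 pos [547.9 245.7  91.7] rot [-1.5698e+00  3.0000e-04 -1.8910e+00] F [ 1.3 -0.3 -0.1] T [-0.15 -0.15 -0.01] op 0.385 q [ 0.42  0.45  1.79 -0.    0.9   2.31]
shift cm [ 0.098  0.173 -0.068]
turn deg [ -0.06 -31.53   0.  ]
```

View pics/m.png

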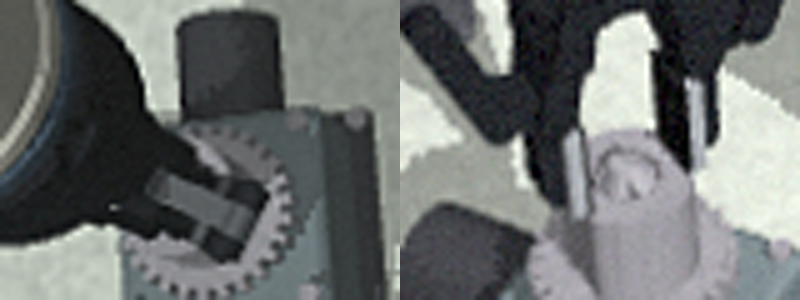

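The z reading stops at 91.7, exactly 20 mm below the key-top contact. I'll do one slightly firmer check press, then release in place.

```bash
python3 -m crank '[[0,0,0,0,0.1,0,-1],[0,0,0,0,0.1,0,-1],[0,0,0,0,0.1,0,-1],[0,0,0,0,0.1,0,-1],[0,0,0,0,0.1,0,-1],[0,0,0,0,0.1,0,-1],[0,0,0,0,0.1,0,-1],[0,0,0,0,0.1,0,-1],[0,0,0,0,0.1,0,-1],[0,0,0,0,0.1,0,-1]]' ; python3 -c "
from h import *
delta((547,245,90))"
```

```text
clock: 21.05
eef_pos: [548.2, 245.7, 91.6]
tcp_rot: [-1.569, 0.001, -1.891]
contact_force: [-2.4, -3.1, 11.1]
opening: 0.385
clk 21.05 pos [548.2 245.7  91.6] rot [-1.5692e+00  5.0000e-04 -1.8909e+00] F [-2.4 -3.1 11.1] T [-0.51  0.59 -0.04] op 0.385 q [ 0.42  0.45  1.79 -0.    0.9   2.31]
shift cm [ 0.105  0.155 -0.087]
```

```bash
python3 -m crank '[[0,0,0,0,-0.05,0,-1],[0,0,0,0,0,0,-1],[0,0,0,0,0,0,-1],[0,0,0,0,0,0,0.2],[0,0,0,0,0,0,0.5],[0,0,0,0,0,0,0.8],[0,0,0,0,0,0,0.8],[0,0,0,0,0,0,0.8],[0,0,0,0,0,0,0.8],[0,0,0,0,0,0,0.8]]' ; python3 -c "
from h import *
delta((547,245,90))
im=cams.grab_frame('top');im2=cams.grab_frame('side')
cv2.imwrite('pics/n.png',np.vstack([np.hstack([overlay('top',im,l,90,170,80,60,5),overlay('side',im2,l,140,235,80,60,5)]) for l in ([],)]))"
```

```text
clock: 21.88
eef_pos: [547.2, 246.1, 91.1]
tcp_rot: [-1.571, 0.0, -1.891]
contact_force: [0.3, 0.5, -0.3]
opening: 0.896
clk 21.88 pos [547.2 246.1  91.1] rot [-1.5712e+00  2.0000e-04 -1.8912e+00] F [ 0.3  0.5 -0.3] T [-0.04 -0.01 -0.08] op 0.896 q [0.42 0.46 1.79 0.   0.9  2.31]
shift cm [0.115 0.11  0.017]
```

View pics/n.png

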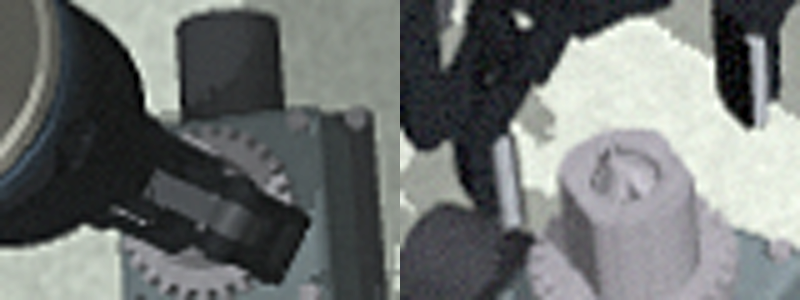

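Released, with the fingers clear on both sides and no force reading. I'll retreat straight up, slowly at first.

```bash
python3 -m crank '[[0,0,0,0,-0.4,0,0.8],[0,0,0,0,-0.8,0,0.8],[0,0,0,0,-1,0,0.8],[0,0,0,0,-1,0,0.8],[0,0,0,0,-1.5,0,0.8],[0,0,0,0,-1.5,0,0.8],[0,0,0,0,-1.5,0,0.8],[0,0,0,0,-1,0,0.8],[0,0,0,0,-0.5,0,0.8],[0,0,0,0,0,0,0.8]]' && python3 -m crank '[[0,0,0,0,-1.5,-1.5,0.8],[0,0,0,0,-2,-2,0.8],[0,0,0,0,-2,-2.5,0.8],[0,0,0,0,-2,-2.5,0.8],[0,0,0,0,-1,-2.5,0.8],[0,0,0,0,0,-2,0.8],[0,0,0,0,0,-1,0.8],[0,0,0,0,0,0,0.8],[0,0,0,0,0,0,0.8],[0,0,0,0,0,0,0.8]]'; python3 -c "
from h import *
delta((547,245,90))
im=cams.grab_frame('top');im2=cams.grab_frame('side')
cv2.imwrite('pics/o_t.png',im);cv2.imwrite('pics/o_s.png',im2)
g=gearlines((547,245.5),-0.322,66)
cv2.imwrite('pics/o.png',np.vstack([np.hstack([overlay('top',im,l,100,170,80,60,5),overlay('side',im2,l,140,245,80,60,5)]) for l in ([],g)]))"
```

```text
clock: 22.82
eef_pos: [548.1, 246.5, 195.1]
tcp_rot: [-1.568, 0.003, -1.891]
contact_force: [-0.2, -0.7, 1.5]
opening: 0.901
clock: 23.65
eef_pos: [409.2, 290.3, 279.4]
tcp_rot: [-1.571, -0.0, -1.892]
contact_force: [0.4, -0.3, -1.0]
opening: 0.9
clk 23.65 pos [409.2 290.3 279.4] rot [-1.5709e+00 -4.0000e-04 -1.8923e+00] F [ 0.4 -0.3 -1. ] T [ 0.03 -0.01  0.  ] op 0.900 q [ 0.61  0.1   1.81 -0.    1.23  2.51]
shift cm [-0.069 18.937 14.504]
```

View pics/o.png

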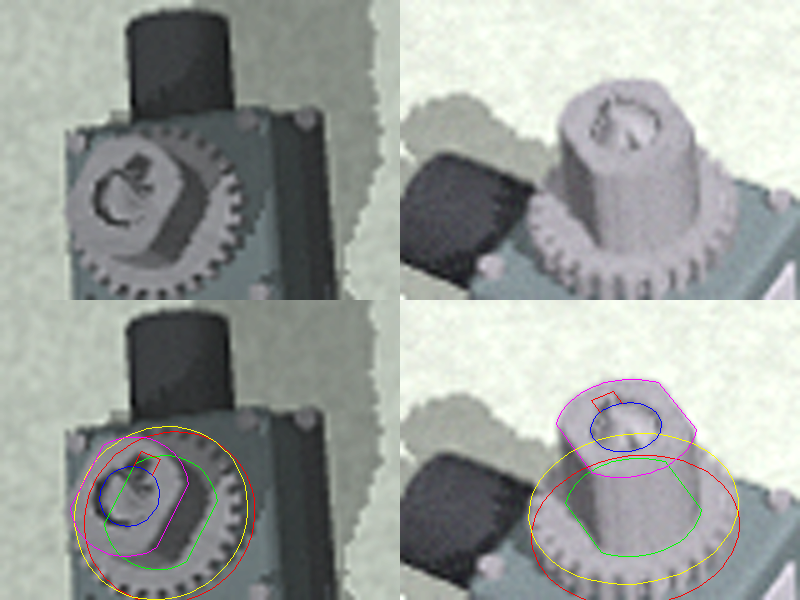

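View pics/o_s.png

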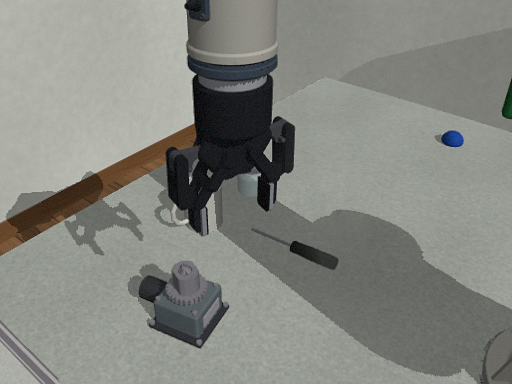

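View pics/o_t.png

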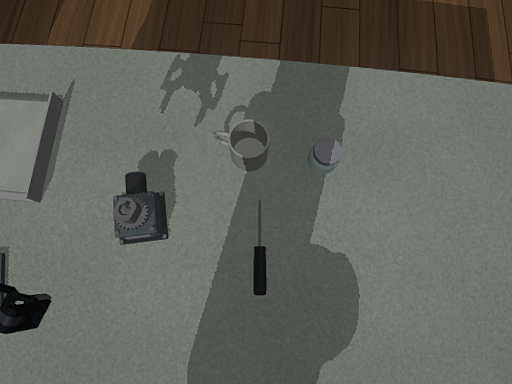

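The gear matches the model at seat height (z0 = 66) in both views. It is upright, with the shaft tip visible in the bore. The mug, jar and screwdriver are where they started.

```bash
python3 -c "
from h import *
print(order.sign_off())"
```

```text
the job is handed in; nothing more can be done
None
```

The gear is on the drive unit's shaft with its keyway over the key, seated fully home and released. I handed the job in just under 24 s into the 64 s allowed.

**What I did:** I gripped the gear by its flats, lowered it over the shaft and felt contact on top of the key (TCP z about 111.4). The first turn, to the positive side, found nothing. Turning back the other way under light pressure, at most about 14 N net in the readings after each move, dropped the keyway over the key at about −0.55 rad from the housing's x. I then lowered it to the seat.

**Last checks:**
- **Seating:** the TCP stopped at z about 91.7, 20 mm below the key-top contact. It did not move under a 14 N check press.
- **Pictures after release:** in the side view the gear matches the model seated at z = 66 mm, and it looks upright. The top view is off by about 1–2 pixels, in line with the small calibration offset seen there from the start.
- **Surroundings:** the mug, jar and screwdriver had not moved, and the gripper is clear with about zero force.

**What disagreed:** with the gear held, the opening read 0.385 (about 33 mm), although the flats are 36 mm apart. The hold was firm throughout.

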